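Seat the copy-lamp post in its foot and lock it

TASK

Get the book-cover photo lamp's foot ready for its lamp head: take the steel post with the orange ring out of the caddy and push it into the lamp foot's hole, on past the stiff spring shoes, until it bears firmly on the bottom and the top of the block falls within the orange ring - press it home, do not ram it. Only then swing the red-ended quick-release lever fully shut, let go, and leave everything else where it stands.

Things in the scene. Friction and masses are not known exactly. Their poses are not given: they have to be found in the camera images.
- post: steel lamp post (spigot) with an orange ring, 110 mm long, 170 g, standing upright in one of the caddy's three holes, foot down. Origin: centre of its underside; z along it, upwards. Shaft 16 mm diameter; the lowest 5 mm taper down to 12 mm diameter. Dark-ribbed grip collar, 20 mm diameter, 85 to 103 mm above the underside (take it here, from above); a 10 mm stud above that up to 110 mm. The orange ring goes from 43 to 51 mm above the underside.
- post_mark (a point): point on the post's axis at the middle of the orange ring, 47 mm above the post's underside
- foot: the lamp foot, heavy and fixed to the table: dark disc 150 mm diameter, 14 mm thick, with an aluminium clamp block 46 x 46 mm on its middle, top face 66 mm above the table. Origin: centre of the underside; x, y along the block's sides, z up. The lever is on its -y side.
- bore_mouth (a point): centre of the hole's mouth in the block's top face, 66 mm above the table. The hole is vertical, blind, 17 mm diameter. Its bottom lies 44 to 50 mm below the mouth (not known beforehand: feel for it). When the post is home, the block's top face cuts its orange ring.
- pad: holder of the nylon pad that makes the hole's bottom, 17 mm diameter. The pad is screwed in to a depth that differs each time and its face does not move with this origin, which stays at the holder's underside, 57 mm below the mouth. The pad is rigid. Firm bearing is a push of 14 to 20 N there (shoe drag plus at least 4 N on the pad); over 30 N on the pad cracks it.
- shoes (a point): point on the hole's axis 21 mm below the mouth where two opposed sprung brake shoes stand into the hole. The post's end stops against them 20 to 26 mm down; it takes a push of about 10 to 15 N to drive it between them; after that they drag on it, either way, with up to about 9 N and hold it where it is left. A post stopped here is not home: its ring still stands more than 15 mm above the block.
- clamp_lever (a joint): quick-release lever of the clamp, turning about a vertical pin, clockwise seen from above; rad. Near 0 (0 to 0.25 at the start) it stands straight out from the block along the foot's -y; at 1.5, its stop, it lies shut along the block's side, pointing to the foot's -x. It is stiff all the way (0.2 N m, about 3 N at the grip) and stays where it is left.
- lever_pivot (a point): axis of the lever's pin, at the lever's mid height, 58 mm above the table; in the foot's frame at x 18, y -36 mm
- lever_grip (a point): middle of the lever's red end, 70 mm from the pin. The red end is 32 mm long (54 to 86 mm from the pin), 11 mm thick sideways, 15 mm tall (50.5 to 65.5 mm above the table); nothing is under it but the foot's disc.
- caddy: grey block, fixed, 60 x 170 x 40 mm, origin at the centre of its underside, with three loose 20 mm holes 30 mm deep (their floor 10 mm above the table) in a row along its y, 55 mm apart. They hold the post, the spare and the driver in any order.
- spare_post: brass post of the same shape without a ring; leave it. Origin at its underside
- driver: driver with a blue handle, 112 mm tall, 26 mm thick, standing in the caddy; leave it
- lamp_head: black flat LED panel 130 x 190 x 26 mm with a steel yoke, lying on the table; leave it
- tape_dispenser: green tape dispenser 140 x 55 x 90 mm; leave it
- stamp: wooden-handled hand stamp 50 x 26 x 70 mm; leave it
- mug: blue mug 82 mm wide, 95 mm tall; leave it
- picture_book: orange picture book 230 x 200 x 12 mm lying flat; leave it

How it is judged:
On the way, in this order (a step that is already met when the one before it is completed fails the run):
1. the post bears on the bottom of the hole pressing on it with at least 4 N, the block's top within the ring, the lever still open (z of post_mark in the frame of bore_mouth between -0.0045 and 0.004 m and horizontal distance between post_mark and bore_mouth below 0.003 m and angle between post's own z axis and vertical below 0.06 rad and contact force between post and pad above 4 N and value of joint clamp_lever below 0.5 rad), for 0.1 s.
2. the lever is swung shut with the post fully home (z of post_mark in the frame of bore_mouth between -0.0045 and 0.004 m and horizontal distance between post_mark and bore_mouth below 0.003 m and angle between post's own z axis and vertical below 0.06 rad and value of joint clamp_lever above 1.35 rad), for 0.2 s.
At the end, for the whole second after the job is handed in: The post stands upright (within 3.4 degrees) and released in the foot's hole, the block's top face within its orange ring (ring middle 4 mm above to 4.5 mm below it); the lever is within 0.15 rad of its shut stop, shut only after the post was pressed home (all of step 2 and linear speed of post below 0.02 m/s); the robot touches nothing.
It fails at once if the post is rammed: more than 30 N on the nylon pad (contact force between post and pad above 30 N).
It fails at once if the lever is shut past 0.6 rad before the post is home (value of joint clamp_lever above 0.6 rad and z of post_mark in the frame of bore_mouth above 0.008 m).
It fails at once if something else on the table or in the caddy is moved more than 20 mm (distance of any of spare_post, driver, lamp_head, tape_dispenser, stamp, mug, picture_book from where it was at the start of the episode above 0.02 m).
It also fails if it takes over 67 s, if anything falls off the work surface, if the arm or the gripper's body presses on something with over 40 N, if the wrist force passes 120 N, or if a joint passes its speed limit or range.

ROBOT

A 6-joint arm with a two-finger parallel gripper is mounted at the origin on the work surface. World frame = base frame: x ahead of the robot, y to its left, z up, the work surface at z = 0. Lengths are in m, angles in rad, forces in N, time in s.
With the tool pointing down it reaches from about 0.3 to 0.775 m from the base axis. Payload 14.6 kg.
Tool frame: the origin (TCP) lies at the very end of the fingers, on their centre line; the grasp point (between the pads) lies 19 mm behind it; z points along the fingers, x is the direction in which the jaws open and shut, and the axes are right-handed (so a half turn about z gives the same grasp; the last joint's range is limited). The gripper opens to 94 mm and grips with 3 to 60 N. Pads are 16 mm wide; open, the fingers measure 119 mm over their backs; the gripper's body (75 mm by 177 mm) begins 78 mm behind the grasp point.
Start: joints at [-1.342, 0.3, 1.521, -0, 1.321, -0.067], TCP at [0.16, -0.526, 0.205] pointing down, gripper open.
Joint ranges: [-3.03, 3.03], [-0.79, 2.21], [0.23, 2.52], [-1.04, 4.18], [0, 3.07], [-2.55, 2.55]. Speed limits (rad/s): [2.22, 2.22, 2.57, 3.14, 3.14, 3.14].

INTERFACE

Orientations are given as [roll, pitch, yaw] about the fixed x, y, z axes, in that order (R = Rz(yaw) Ry(pitch) Rx(roll)).
In Python, from station import ctrl gives the robot as it stands.
- The arm moves only by the shell command python3 -m inch 'ROWS' [FORCE]. ROWS is JSON, one flat list of numbers, 7 for each row, row after row: the shift along the tool's x, y, z in cm, then the turn, a rotation vector about the tool's x, y, z in rad, then the opening, from 0 (shut) to 1 (fully open). In form: [tx, ty, tz, wx, wy, wz, claw, tx, ty, tz, wx, wy, wz, claw, ...]. A call has 1 to 20 rows; each row shifts and turns the commanded pose from where the row before left it, along the tool's axes as they then stand; what a row does not reach is not made up. A row lasts 1/8 s, in which the tool goes at most 62.5 mm and 10.7 degrees, less where a joint would pass 70% of its speed; a pose out of reach is approached as far as the arm can. A call is refused whole if a number of a shift passes 6.25 or a number of a turn 0.188, either way. A call with a gripper value outside its range is refused whole. The fingers move at their own pace and stop on an object; FORCE is the grip in N (left out, the last holds). Time passes only in rows, so rows that do not move let the fingers close. It gives the time, the measured TCP pose, the force and the opening at its end, in the units of the state.
- ctrl.get_obs(): the state, without advancing time (a new reading comes with each control period).
- ctrl.camera(name): name is "side" or "top"; returns (picture, depth): 480x640x3 uint8, red, green, blue; 480x640 float32, m along the optical axis (not along the pixel's ray), 0 where there is no reading.
- ctrl.camera_params(name): a dict with "vertical_fov" (degrees; the focal length in pixels is half the picture's height over the tangent of half this angle, whatever the lens; pixels are square), "cx", "cy" (the principal point, pixels), "camera_from_world" (4x4, takes a point from world to camera coordinates). Camera axes: x right, y down, z forward; pixel columns grow to the right and rows downward; lengths in m; the calibration is good to about 2 mm. A picture is of the moment at which its call begins. camera_params takes no time and is no camera call.
- ctrl.hand_in(): hands the job in, once; it reports no verdict.
Trained networks look in the newest picture that a camera, given by its name, has taken for a name from the list of things; names that differ only in an ending like _2 or _b are one class to them, and where a whole thing is asked for, a point or a joint stands for the part that bears it (a point fixed in the world has none). Each returns a list of dicts, best first, with "score" (0 to 1); they miss things now and then, are a little off and sometimes report something else, mostly with a low value. They report only what shows in the picture. A call takes as long as a camera call.
- ctrl.spot_in(camera, label): "bbox" ([centre column, centre row, width, height] in pixels, round what is visible of it).
- ctrl.place_of(camera, label): "centre" ([column, row] in pixels: a listed point, or the origin of a listed thing).
The state is a dict: "time_s": time; "qpos": joint angles; "joint_vel": joint speeds; "tau": joint torques, N m; "ee_pos": TCP position; "eef_rot": TCP orientation; "force": force on the tool from outside, world axes, zero at the start; "moment": the same for the moment, N m; "grip_width": finger opening in m.
Only numpy, scipy, OpenCV 4.12 (cv2) and the standard library are available. Lean on these libraries where they do the work, as an engineer would, in place of code of your own. Each camera call takes 0.05 s, during which the arm holds its last target. There are 200 camera calls.

## Working session

There is one attempt and no reset: what is moved stays moved. The work goes in short steps, Python scripts to look and compute and a shell command to move; the robot and the scene stay as the last step left them, time stands still between calls to the robot, and variables do not carry over. Pictures are saved under pics/ and viewed, about 8 in all and at most 12, crops included, and the job is handed in when it is done.

```bash
mkdir -p pics; ls
cat > h.py <<'E'
import numpy as np,cv2
from station import ctrl
def P(c):
    p=ctrl.camera_params(c); f=240/np.tan(np.radians(p["vertical_fov"])/2); return f,p["cx"],p["cy"],np.array(p["camera_from_world"])
def ray(c,uv):
    f,cx,cy,T=P(c); R=T[:3,:3]; o=-R.T@T[:3,3]
    return o,R.T@np.array([(uv[0]-cx)/f,(uv[1]-cy)/f,1.])
def atz(c,uv,z):
    o,d=ray(c,uv); return o+d*(z-o[2])/d[2]
def tri(uv1,uv2,c1="side",c2="top"):
    o1,d1=ray(c1,uv1);o2,d2=ray(c2,uv2);d1/=np.linalg.norm(d1);d2/=np.linalg.norm(d2)
    s=np.linalg.lstsq(np.c_[d1,-d2],o2-o1,rcond=None)[0]
    a,b=o1+s[0]*d1,o2+s[1]*d2
    return (a+b)/2,np.linalg.norm(a-b)
def proj(c,p):
    f,cx,cy,T=P(c); q=T[:3,:3]@np.array(p)+T[:3,3]; return [cx+f*q[0]/q[2],cy+f*q[1]/q[2]]
def cloud(c,depth):
    f,cx,cy,T=P(c); v,u=np.mgrid[:480,:640]; q=np.stack([(u-cx)/f*depth,(v-cy)/f*depth,depth],-1)
    return (q-T[:3,3])@T[:3,:3]
E
cat > look.py <<'E'
from h import *
np.set_printoptions(precision=4,suppress=True)
for c in("side","top"):
    im,d=ctrl.camera(c); cv2.imwrite(f"pics/{c}0.png",im[...,::-1]); np.savez(f"{c}0.npz",im=im,d=d); print(c,P(c)[0],np.round(ray(c,(320,240)),3))
for l in["post","post_mark","foot","bore_mouth","lever_pivot","lever_grip","caddy","spare_post","driver"]:
    r={c:ctrl.place_of(c,l)[:2] for c in("side","top")}
    for c in r: print(l,c,[(np.round(x["centre"]),round(x["score"],2)) for x in r[c]])
    if r["side"] and r["top"]: print("   ",*tri(r["side"][0]["centre"],r["top"][0]["centre"]))
o=ctrl.get_obs(); print(o)
E
python3 look.py
```

```text
pics
side 437.37618772833656 [[ 0.07   0.769  0.616]
 [ 0.474 -0.731 -0.492]]
top 596.9486187363799 [[ 0.389  0.012  1.966]
 [ 0.077 -0.004 -0.997]]
post side [(array([278., 355.]), 0.9)]
post top [(array([233., 260.]), 0.44)]
    [0.4759 0.2916 0.011 ] 0.004043937959582969
post_mark side [(array([277., 335.]), 0.8)]
post_mark top [(array([233., 257.]), 0.49)]
    [0.4835 0.2837 0.0521] 0.0012432968292120851
foot side [(array([365., 248.]), 0.89), (array([276., 336.]), 0.75)]
foot top [(array([373., 241.]), 0.75), (array([478., 262.]), 0.43)]
    [ 0.5351 -0.173  -0.0025] 0.004500083086290264
bore_mouth side [(array([364., 227.]), 0.81)]
bore_mouth top [(array([375., 237.]), 0.96)]
    [ 0.5411 -0.1722  0.0648] 0.006846874852782071
lever_pivot side [(array([357., 225.]), 0.75), (array([373., 329.]), 0.55)]
lever_pivot top [(array([386., 227.]), 0.93), (array([374., 234.]), 0.2)]
    [ 0.5792 -0.2086  0.0442] 0.0006584653015844161
lever_grip side [(array([361., 213.]), 0.4)]
lever_grip top [(array([405., 221.]), 0.66)]
    [ 0.5982 -0.2691  0.0498] 0.0032182140973245374
caddy side [(a
[... 171 characters left out ...]
[299., 322.]), 0.61)]
spare_post top [(array([265., 248.]), 0.41)]
    [0.5117 0.1838 0.0015] 0.009145194410514423
driver side [(array([286., 339.]), 0.62)]
driver top [(array([248., 255.]), 0.64)]
    [0.4948 0.2409 0.0054] 0.005275961822231106
{'time_s': 1.0, 'qpos': array([-1.3416,  0.2999,  1.521 ,  0.    ,  1.3207, -0.0666]), 'joint_vel': array([-0.0005,  0.0002,  0.0004,  0.0012, -0.0008, -0.0007]), 'tau': array([  0.001 , -53.1658, -35.2919,   0.0709,   0.0213,  -0.    ]), 'ee_pos': array([ 0.1603, -0.5261,  0.2055]), 'eef_rot': array([-3.1416, -0.    , -1.275 ]), 'force': array([0.4532, 0.1343, 0.8331]), 'moment': array([-0.0106, -0.0361,  0.0264]), 'grip_width': 0.09418939907117066}
```

Run:
```python
import cv2,numpy as np
s=cv2.imread("pics/side0.png");t=cv2.imread("pics/top0.png")
z=lambda a,k:cv2.resize(a,None,fx=k,fy=k,interpolation=cv2.INTER_CUBIC)
cv2.imwrite("pics/top_c.png",z(t[190:310,200:420],3.6)[:, :800])
a=z(s[190:290,300:430],3);b=z(s[270:370,230:360],3)
cv2.imwrite("pics/side_c.png",np.hstack([a,b]))
```

```text
(no output)
```

View pics/top_c.png

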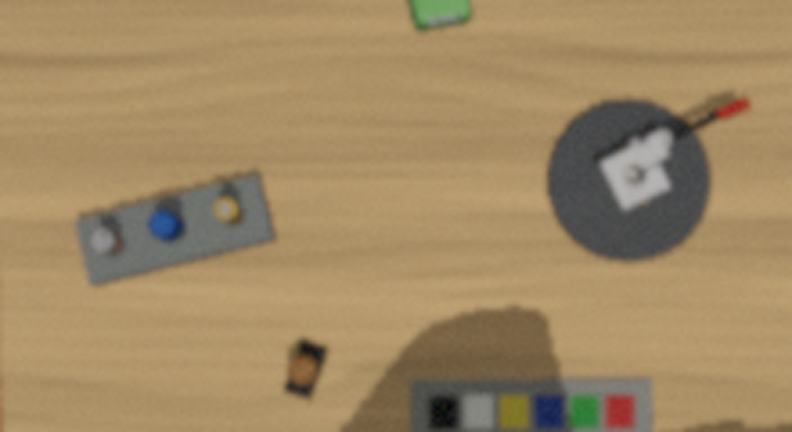

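View pics/side_c.png

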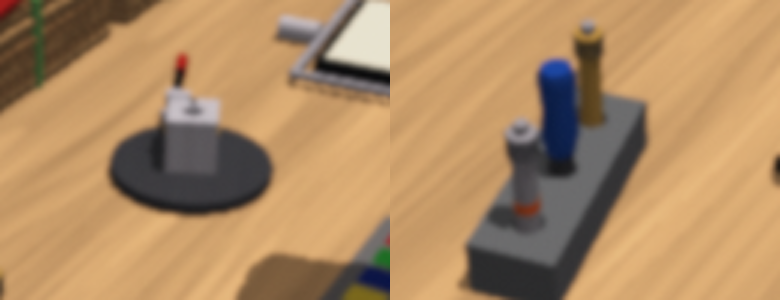

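View pics/side0.png

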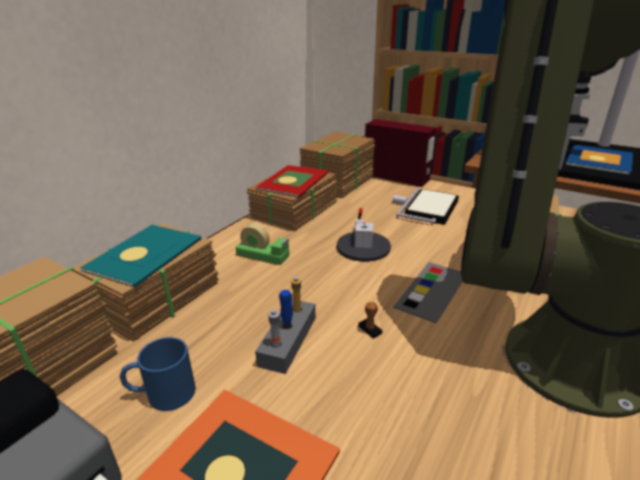

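```bash
cat > ref.py <<'E'
from h import *
np.set_printoptions(precision=4,suppress=True)
for c in("top","side"):
    z=np.load(f"{c}0.npz"); im,d=z["im"],z["d"]; W=cloud(c,d); hsv=cv2.cvtColor(im,cv2.COLOR_RGB2HSV)
    near=lambda x,y,r:(np.hypot(W[...,0]-x,W[...,1]-y)<r)&(d>0)
    # foot disc
    m=near(.535,-.175,.11)&(im.max(-1)<90)&(W[...,2]>.004)&(W[...,2]<.03) if 0 else near(.535,-.175,.1)&(W[...,2]>.009)
    if c=="top":
        cn=max(cv2.findContours(m.astype(np.uint8),0,1)[0],key=cv2.contourArea); e=cv2.fitEllipse(cn); print("disc",e,atz(c,e[0],.014))
    b=near(.535,-.175,.05)&(W[...,2]>.055)&(im.min(-1)>110)
    print(c,"block n",b.sum(),"mean",W[b].mean(0)); 
    cn=np.float32(W[b][:,:2]); r=cv2.minAreaRect(cn); print("rect",r)
    k=near(.4936,.2395,.11)&(W[...,2]>.03)&(W[...,2]<.047); r=cv2.minAreaRect(np.float32(W[k][:,:2])); print("caddy top",k.sum(),W[k][:,2].mean(),r)
    for n,x,y in(("post",.485,.288),("driver",.497,.24),("spare",.512,.184)):
        q=near(x,y,.025)&(W[...,2]>(.09 if c=="side" else .06)); print(n,q.sum(),W[q].mean(0) if q.any() else "",W[q][:,2].max() if q.any() else "")
    red=near(.6,-.265,.08)&(im[...,0]>130)&(im[...,1]<80); print("red",red.sum(),W[red].mean(0))
E
python3 ref.py
```

```text
disc ((375.6490478515625, 239.26937866210938), (43.21753692626953, 48.54172897338867), 53.1270866394043) [ 0.5412 -0.1783  0.014 ]
top block n 226 mean [ 0.5441 -0.1783  0.0654]
rect ((0.546140730381012, -0.1826196014881134), (0.050166357308626175, 0.06677237153053284), 26.186872482299805)
caddy top 738 0.038735891157319416 ((0.49481451511383057, 0.23690640926361084), (0.06076919659972191, 0.17091038823127747), 13.858366012573242)
post 45 [0.481 0.289 0.106] 0.12587252146191188
driver 65 [0.4938 0.2349 0.1121] 0.13685366402116014
spare 39 [0.5072 0.1826 0.1102] 0.12124785919904267
red 23 [ 0.6012 -0.2638  0.0562]
side block n 188 mean [ 0.5434 -0.1718  0.0662]
rect ((0.5452352166175842, -0.17769940197467804), (0.05380682274699211, 0.06661452353000641), 19.142738342285156)
caddy top 1453 0.03990765803442438 ((0.4942973256111145, 0.24106985330581665), (0.061569031327962875, 0.17235489189624786), 13.825089454650879)
post 160 [0.4784 0.2983 0.1084] 0.12328222237761947
driver 228 [0.491  0.2461 0.1116] 0.1255157300759912
spare 133 [0.5051 0.1916 0.108 ] 0.12244983468281062
red 11 [ 0.5939 -0.2533  0.0658]
```

```bash
python3 -m inch '[0,0,-0.3,0,0,-0.15165,0.6,0,0,-0.3,0,0,-0.15165,0.6,0,0,-0.3,0,0,-0.15165,0.6,0,0,-0.3,0,0,-0.15165,0.6,0,0,-0.3,0,0,-0.15165,0.6,0,0,-0.3,0,0,-0.15165,0.6,0,0,-0.3,0,0,-0.15165,0.6,0,0,-0.3,0,0,-0.15165,0.6,0,0,-0.3,0,0,-0.15165,0.6,0,0,-0.3,0,0,-0.15165,0.6,2.8,-4,0,0,0,0,0.6,2.8,-4,0,0,0,0,0.6,2.8,-4,0,0,0,0,0.6,2.8,-4,0,0,0,0,0.6,2.8,-4,0,0,0,0,0.6,2.8,-4,0,0,0,0,0.6,2.8,-4,0,0,0,0,0.6,2.8,-4,0,0,0,0,0.6,2.8,-4,0,0,0,0,0.6]' 60
python3 -m inch '[2.8,-4,0,0,0,0,0.6,2.8,-4,0,0,0,0,0.6,2.8,-4,0,0,0,0,0.6,2.8,-4,0,0,0,0,0.6,2.8,-4,0,0,0,0,0.6,2.8,-4,0,0,0,0,0.6,2.8,-4,0,0,0,0,0.6,2.8,-4,0,0,0,0,0.6,2.8,-4,0,0,0,0,0.6,0,0,0,0,0,0,0.6]'
```

```text
time_s: 3.38
ee_pos: [0.3192, -0.1148, 0.2357]
eef_rot: [3.141, -0.001, 0.241]
force: [0.7, -0.2, 0.9]
grip_width: 0.0564
time_s: 4.62
ee_pos: [0.4776, 0.2956, 0.2344]
eef_rot: [3.141, 0.001, 0.244]
force: [0.1, -0.3, -0.2]
grip_width: 0.0565
```

```bash
python3 -m inch '[0.2,0.5,1.5,0,0,0,0.6,0,0,2.5,0,0,0,0.6,0,0,2.5,0,0,0,0.6,0,0,2.5,0,0,0,0.6,0,0,2,0,0,0,0.6,0,0,2,0,0,0,0.6,0,0,1.9,0,0,0,0.6,0,0,0,0,0,0,0.6]'
python3 - <<'E'
from h import *
im,d=ctrl.camera("side"); print(proj("side",ctrl.get_obs()["ee_pos"]))
cv2.imwrite("pics/s1.png",cv2.resize(im[250:370,220:360],None,fx=5,fy=5,interpolation=2)[...,::-1])
E
```

```text
time_s: 5.62
ee_pos: [0.4799, 0.2875, 0.0851]
eef_rot: [3.141, 0.003, 0.24]
force: [0.1, -0.2, 0.0]
grip_width: 0.0563
[np.float64(276.4427173973965), np.float64(323.15728979614704)]
```

View pics/s1.png

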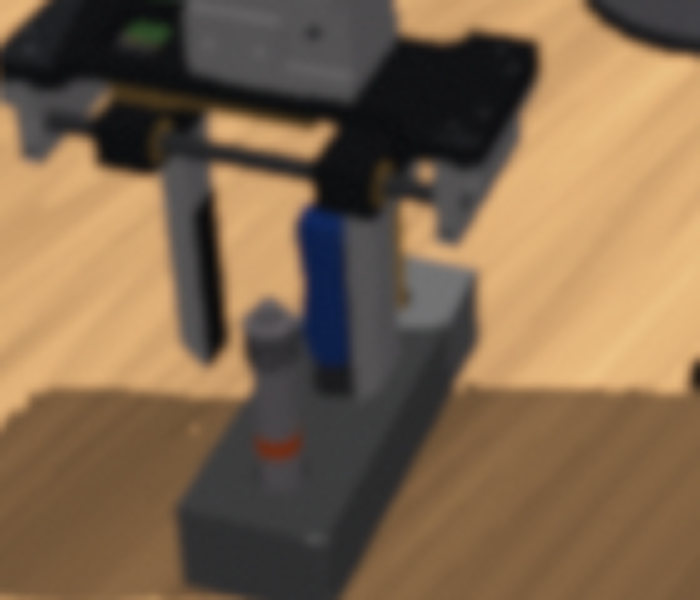

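```bash
python3 -m inch '[0,-0.3,0,0,0,0,0.6,0,0,0,0,0,0,0.4,0,0,0,0,0,0,0.25,0,0,0,0,0,0,0,0,0,0,0,0,0,0,0,0,0,0,0,0,0,0,0,0,0,0,0,0,0,0,0,0,0,0,0]' 60
python3 -m inch '[0,0,-1,0,0,0,0,0,0,-2,0,0,0,0,0,0,-3,0,0,0,0,0,0,-3,0,0,0,0,0,0,-3,0,0,0,0,0,0,-1,0,0,0,0,0,0,0,0,0,0,0]'
```

```text
time_s: 6.68
ee_pos: [0.48, 0.2921, 0.0865]
eef_rot: [-3.142, -0.0, 0.241]
force: [0.7, 0.5, 0.6]
grip_width: 0.0186
time_s: 7.55
ee_pos: [0.4799, 0.2921, 0.2164]
eef_rot: [-3.141, -0.0, 0.242]
force: [-0.4, 0.0, -2.4]
grip_width: 0.0186
```

```bash
python3 -m inch '[0,0,-2,0,0,0,0,-0.4,2.9,0,0,0,0,0,-0.4,4,0,0,0,0,0,-0.45,4,0,0,0,0,0,-0.45,4,0,0,0,0,0,-0.45,4,0,0,0,0,0,-0.45,4,0,0,0,0,0,-0.45,4,0,0,0,0,0,-0.45,4,0,0,0,0,0,-0.45,4,0,0,0,0,0,-0.45,4,0,0,0,0,0,-0.45,4,0,0,0,0,0,-0.45,4,0,0,0,0,0,0,0,1.5,0,0,0,0,0,0,2,0,0,0,0,0,0,2,0,0,0,0,0,0,1.5,0,0,0,0,0,0,0,0,0,0,0,0,0,0,0,0,0,0]'
cat > l2.py <<'E'
import sys
from h import *
np.set_printoptions(precision=4,suppress=True)
n=sys.argv[1]; o=ctrl.get_obs(); e=o["ee_pos"]; print(e,o["force"])
out=[]
for c in("side","top"):
    im,d=ctrl.camera(c); np.savez(f"{c}{n}.npz",im=im,d=d)
    b=proj(c,[.541,-.176,.066]); t=proj(c,e-[0,0,.0765]); print(c,"expected bore px",np.array(b),"post foot px",np.array(t))
    u,v=int(b[0])-32,int(b[1])-38
    out.append(cv2.resize(im[v:v+76,u:u+64],None,fx=6,fy=6,interpolation=2))
cv2.imwrite(f"pics/l{n}.png",np.hstack(out)[...,::-1])
for c in("side","top"):
    for l in("bore_mouth","post_mark","post"): print(c,l,[(np.array(x["centre"]),round(x["score"],2)) for x in ctrl.place_of(c,l)[:2]])
E
python3 l2.py 2
```

```text
time_s: 9.93
ee_pos: [0.5409, -0.1759, 0.1669]
eef_rot: [3.141, -0.001, 0.242]
force: [-0.6, -0.6, -0.9]
grip_width: 0.0186
[ 0.5409 -0.1759  0.1669] [-0.5814 -0.6296 -0.9059]
side expected bore px [363.9363 225.5607] post foot px [364.3088 217.4887]
top expected bore px [376.4979 238.0607] post foot px [377.217  237.4781]
side bore_mouth [(array([367. , 225.2]), 0.87), (array([360.9, 212.5]), 0.43)]
side post_mark [(array([366.5, 200.8]), 0.47)]
side post [(array([362.4, 246.9]), 0.32)]
top bore_mouth [(array([372.9, 236.3]), 0.68)]
top post_mark []
top post []
```

View pics/l2.png

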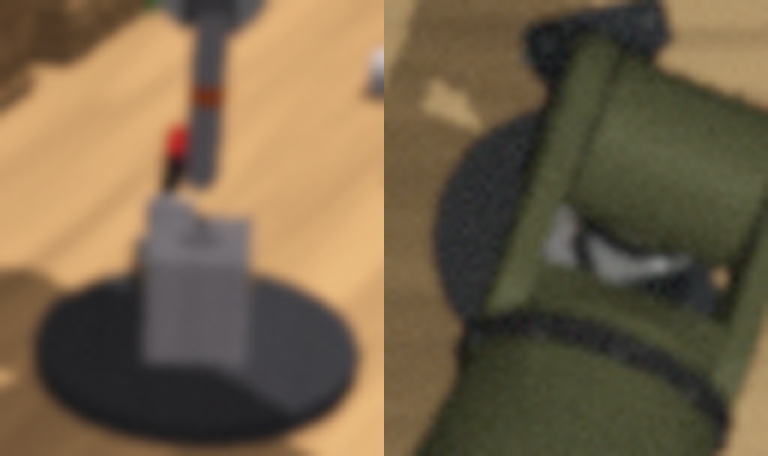

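Run:
```python
from h import *
np.set_printoptions(precision=4,suppress=True)
out=[]
for c,f in(("side","side0"),("top","top0")):
    im=np.load(f+".npz")["im"]; g=cv2.cvtColor(im,7).astype(float)
    b=proj(c,[.541,-.176,.066]); u,v=int(round(b[0])),int(round(b[1]))
    w=g[v-5:v+6,u-6:u+7]; print(c,u,v); print(w.astype(int))
    print("expected",b, "d/dx",np.array(proj(c,[.551,-.176,.066]))-b,"d/dy",np.array(proj(c,[.541,-.166,.066]))-b)
    out.append(cv2.resize(im[v-16:v+17,u-16:u+17],(400,400),interpolation=2))
cv2.imwrite("pics/bore.png",np.hstack(out)[...,::-1])
im=np.load("top0.npz")["im"]; print("stud expected",proj("top",[.480,.2921,.12])); cv2.imwrite("/tmp/x.png",im)
print(cv2.cvtColor(im,7)[250:265,222:242])
```

```text
side 364 226
[[175 176 177 178 175 172 169 169 170 169 168 168 170]
 [174 176 177 175 168 160 156 163 173 176 177 176 177]
 [181 183 183 181 171 156 147 161 179 187 187 187 187]
 [189 190 189 185 175 156 145 158 178 188 192 193 193]
 [193 192 186 177 163 145 136 145 164 179 187 193 194]
 [194 191 180 161 140 124 118 123 141 164 182 191 195]
 [195 192 180 160 137 123 118 122 138 162 182 191 193]
 [194 193 187 175 163 153 148 152 163 177 187 191 193]
 [184 185 182 178 175 171 168 172 177 182 185 188 187]
 [156 157 157 156 154 155 156 160 163 163 165 168 171]
 [116 119 119 118 117 119 122 126 128 128 130 133 136]]
expected [np.float64(363.93626186960864), np.float64(225.5607316885199)] d/dx [-3.2814 -0.8876] d/dy [-1.7344  1.4727]
top 376 238
[[139 158 171 175 177 178 176 176 177 178 178 174 170]
 [168 173 178 178 176 175 172 174 176 175 175 172 162]
 [177 178 178 174 168 162 157 161 168 171 169 162 148]
 [178 179 176 168 161 146 134 136 147 156 160 161 157]
 [179 178 174 167 162 153 138 114 119 139 163 172 170]
 [175 180 174 164 160 158 143 111 108 145 172 178 179]
 [175 179 175 163 14
[... 1026 characters left out ...]
 113 116
  111 111]
 [123 113 112 128 139 145 144 141 135 110  84  77  90 104 114 111 114 112
  111 110]
 [126 116 112 121 136 143 140 135 122  96  81  82  89 108 110 114 115 111
  111 111]
 [130 115 113 113 123 133 130 120 102  82  81  84  99 107 110 114 112 112
  110 113]
 [133 119 113 112 116 119 113 104  94  83  88  97 105 113 111 111 112 110
  112 114]
 [137 126 115 113 114 110 109 106 101  99 102 107 110 114 114 113 114 110
  113 113]
 [140 128 116 112 111 111 114 112 111 109 108 110 115 112 115 112 112 113
  112 114]
 [141 128 117 112 114 114 110 112 111 111 113 113 112 114 110 114 113 111
  109 111]
 [145 135 119 112 116 112 113 112 113 112 112 113 112 112 110 111 110 109
  109 105]]
```

View pics/bore.png

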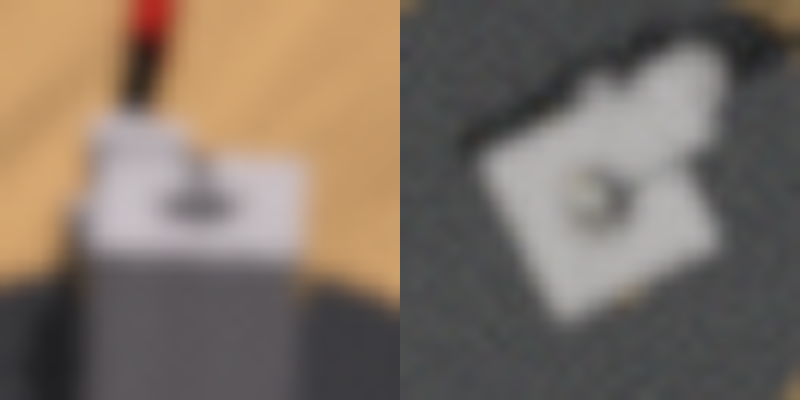

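```bash
python3 -m inch '[0.05,-0.03,0.8,0,0,0,0,0,0,0.8,0,0,0,0,0,0,0.5,0,0,0,0,0,0,0,0,0,0,0]'; python3 -m inch '[0,0,0.2,0,0,0,0,0,0,0.2,0,0,0,0]';python3 -m inch '[0,0,0.2,0,0,0,0,0,0,0.1,0,0,0,0]'
```

```text
time_s: 10.82
ee_pos: [0.5408, -0.1755, 0.1448]
eef_rot: [-3.141, 0.001, 0.241]
force: [0.7, 0.3, -0.2]
grip_width: 0.0189
time_s: 11.08
ee_pos: [0.5412, -0.1757, 0.1417]
eef_rot: [3.141, -0.001, 0.241]
force: [-0.8, -0.2, 5.4]
grip_width: 0.0188
time_s: 11.32
ee_pos: [0.5408, -0.1755, 0.1383]
eef_rot: [-3.141, 0.001, 0.242]
force: [-1.4, 1.8, 1.5]
grip_width: 0.0184
```

```bash
python3 -m inch '[0,0,0.2,0,0,0,0,0,0,0.2,0,0,0,0,0,0,0,0,0,0,0]';python3 -m inch '[0,0,0.2,0,0,0,0,0,0,0.2,0,0,0,0,0,0,0,0,0,0,0]'; python3 l2.py 3
```

```text
time_s: 11.7
ee_pos: [0.5407, -0.1754, 0.1338]
eef_rot: [-3.141, 0.001, 0.241]
force: [-3.7, 0.8, -3.3]
grip_width: 0.0187
time_s: 12.08
ee_pos: [0.5409, -0.1755, 0.1301]
eef_rot: [-3.141, 0.001, 0.242]
force: [-3.8, 1.5, -2.6]
grip_width: 0.0189
[ 0.5409 -0.1755  0.1301] [-3.7736  1.5    -2.5918]
side expected bore px [363.9363 225.5607] post foot px [363.7163 229.6964]
top expected bore px [376.4979 238.0607] post foot px [375.9622 238.4128]
side bore_mouth [(array([366.7, 225.5]), 0.72)]
side post_mark [(array([365.1, 214.5]), 0.54)]
side post [(array([365.4, 227.4]), 0.71)]
top bore_mouth [(array([375.8, 233.1]), 0.83), (array([473.4, 263.1]), 0.29)]
top post_mark []
top post []
```

View pics/l3.png

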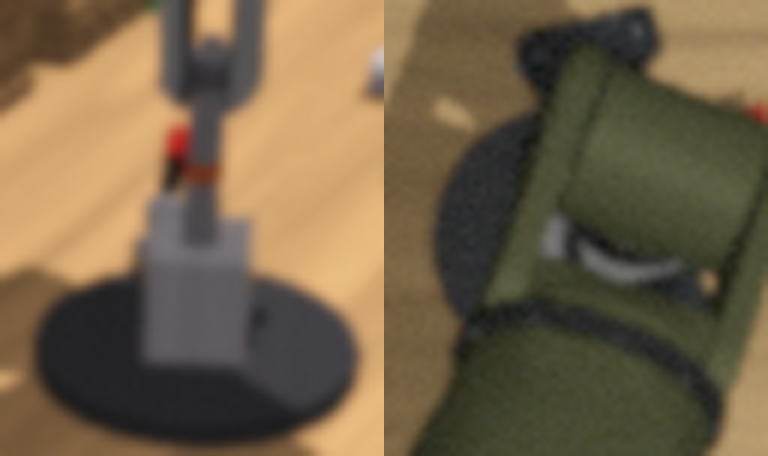

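```bash
python3 -m inch '[-0.05,-0.04,0.2,0,0,0,0,0,0,0.2,0,0,0,0,0,0,0,0,0,0,0]';python3 -m inch '[0,0,0.2,0,0,0,0,0,0,0.1,0,0,0,0,0,0,0,0,0,0,0]';python3 -m inch '[0,0,0.1,0,0,0,0,0,0,0.1,0,0,0,0,0,0,0,0,0,0,0]'
```

```text
time_s: 12.85
ee_pos: [0.5406, -0.1753, 0.1264]
eef_rot: [3.141, -0.0, 0.241]
force: [-2.8, 0.8, -1.6]
grip_width: 0.019
time_s: 13.22
ee_pos: [0.5405, -0.1753, 0.1233]
eef_rot: [-3.141, -0.0, 0.241]
force: [-3.5, 1.8, -0.4]
grip_width: 0.0186
time_s: 13.6
ee_pos: [0.5405, -0.1753, 0.1214]
eef_rot: [-3.142, 0.0, 0.241]
force: [-2.3, 1.2, -0.5]
grip_width: 0.019
```

```bash
python3 -m inch '[-0.05,-0.03,0.1,0,0,0,0,0,0,0.1,0,0,0,0,0,0,0,0,0,0,0]';python3 -m inch '[0,0,0.1,0,0,0,0,0,0,0.1,0,0,0,0,0,0,0,0,0,0,0]';python3 -m inch '[0,0,0.1,0,0,0,0,0,0,0.1,0,0,0,0,0,0,0,0,0,0,0]'
```

```text
time_s: 13.98
ee_pos: [0.54, -0.1751, 0.1195]
eef_rot: [3.142, -0.0, 0.241]
force: [-2.6, 1.6, 1.1]
grip_width: 0.0184
time_s: 14.35
ee_pos: [0.5402, -0.1753, 0.118]
eef_rot: [3.141, -0.001, 0.241]
force: [-3.0, 1.8, 5.2]
grip_width: 0.0185
time_s: 14.72
ee_pos: [0.5402, -0.1752, 0.1161]
eef_rot: [3.141, -0.001, 0.242]
force: [-2.5, 1.9, 4.6]
grip_width: 0.0187
```

```bash
python3 -m inch '[0,0,0.1,0,0,0,0,0,0,0,0,0,0,0]';python3 -m inch '[0,0,0.1,0,0,0,0,0,0,0,0,0,0,0]';python3 -m inch '[0,0,0.1,0,0,0,0,0,0,0,0,0,0,0]';python3 -m inch '[0,0,0.1,0,0,0,0,0,0,0,0,0,0,0]'
```

```text
time_s: 14.98
ee_pos: [0.54, -0.1751, 0.1147]
eef_rot: [3.141, -0.0, 0.241]
force: [-2.1, 1.7, 3.6]
grip_width: 0.0186
time_s: 15.22
ee_pos: [0.5399, -0.1751, 0.1133]
eef_rot: [-3.142, -0.0, 0.242]
force: [-1.2, 2.2, 0.6]
grip_width: 0.0186
time_s: 15.48
ee_pos: [0.54, -0.1751, 0.1125]
eef_rot: [3.142, -0.0, 0.241]
force: [-1.4, 2.4, 3.4]
grip_width: 0.0189
time_s: 15.72
ee_pos: [0.54, -0.1751, 0.1114]
eef_rot: [-3.142, -0.0, 0.242]
force: [-1.8, 2.0, 2.4]
grip_width: 0.0191
```

Run:
```python
from h import *
e=ctrl.get_obs()["ee_pos"]; im,d=ctrl.camera("side"); np.savez("side4.npz",im=im)
a=np.load("side2.npz")["im"];b=np.load("side3.npz")["im"]
cv2.imwrite("pics/l4.png",np.hstack([cv2.resize(x[180:240,345:385],None,fx=6.6,fy=6.6,interpolation=2) for x in(a,b,im)])[...,::-1])
for n,z,i in((2,.1669,a),(3,.1301,b),(4,e[2],im)):
    h=cv2.cvtColor(i,cv2.COLOR_RGB2HSV)[185:240,355:375].astype(int); m=((h[...,0]<14)&(h[...,1]>110)&(h[...,2]>60)); m[:,:6]=0
    v,u=np.nonzero(m); r=v.mean()+185 if len(v) else np.nan
    # ring row expected
    print(n,z,"ring row",r,len(v),"expected",proj("side",[.5405,-.1755,z-.0765+.047])[1])
```

```text
2 0.1669 ring row 204.41379310344828 29 expected 201.53292651089274
3 0.1301 ring row 213.60526315789474 38 expected 214.1601654739004
4 0.11142467596853249 ring row 219.8695652173913 23 expected 220.41881658782563
```

View pics/l4.png

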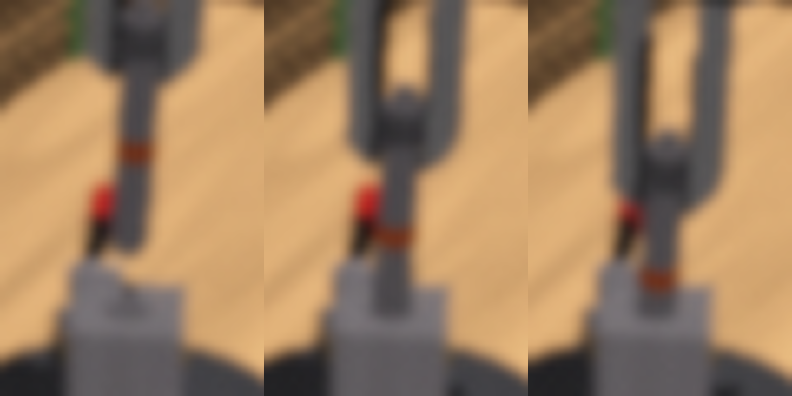

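```bash
python3 -m inch '[0,0,0.1,0,0,0,0,0,0,0.1,0,0,0,0,0,0,0.1,0,0,0,0]';python3 -m inch '[0,0,0.1,0,0,0,0,0,0,0.1,0,0,0,0,0,0,0.1,0,0,0,0]';python3 -m inch '[0,0,0.1,0,0,0,0,0,0,0.1,0,0,0,0,0,0,0.1,0,0,0,0]'; python3 -m inch '[0,0,0.1,0,0,0,0]'
```

```text
time_s: 16.15
ee_pos: [0.5401, -0.1752, 0.1089]
eef_rot: [3.141, -0.001, 0.242]
force: [-3.1, 3.6, 4.9]
grip_width: 0.0189
time_s: 16.52
ee_pos: [0.5401, -0.1752, 0.1059]
eef_rot: [3.141, -0.001, 0.242]
force: [-3.9, 2.7, 7.6]
grip_width: 0.0185
time_s: 16.9
ee_pos: [0.5401, -0.1752, 0.1028]
eef_rot: [3.141, -0.001, 0.241]
force: [-1.7, 3.5, 5.1]
grip_width: 0.0191
time_s: 17.02
ee_pos: [0.5401, -0.1751, 0.1016]
eef_rot: [3.141, -0.0, 0.242]
force: [-1.6, 3.0, 7.1]
grip_width: 0.0187
```

```bash
ck(){ python3 -c "
from station import ctrl
import sys;o=ctrl.get_obs();print(o['time_s'],o['ee_pos'].round(4)[2],o['force'].round(1));sys.exit(o['force'][2]>11)"; }
python3 -m inch '[0,0,0.05,0,0,0,0]'>/dev/null; ck && python3 -m inch '[0,0,0.05,0,0,0,0]'>/dev/null && ck && python3 -m inch '[0,0,0.05,0,0,0,0]'>/dev/null && ck && python3 -m inch '[0,0,0.05,0,0,0,0]'>/dev/null && ck && python3 -m inch '[0,0,0.05,0,0,0,0]'>/dev/null && ck && python3 -m inch '[0,0,0.05,0,0,0,0]'>/dev/null && ck && python3 -m inch '[0,0,0.05,0,0,0,0]'>/dev/null && ck && python3 -m inch '[0,0,0.05,0,0,0,0]'>/dev/null && ck && python3 -m inch '[0,0,0.05,0,0,0,0]'>/dev/null && ck && python3 -m inch '[0,0,0.05,0,0,0,0]'>/dev/null && ck
```

```text
17.15 0.1012 [-1.1  3.   8.8]False
```

```bash
cat > ck.py <<'E'
from station import ctrl
import sys;o=ctrl.get_obs();print(o['time_s'],o['ee_pos'].round(4)[2],o['force'].round(1));sys.exit(int(o['force'][2]>11))
E
ck(){ python3 ck.py; }
python3 -m inch '[0,0,0.05,0,0,0,0]'>/dev/null && ck && python3 -m inch '[0,0,0.05,0,0,0,0]'>/dev/null && ck && python3 -m inch '[0,0,0.05,0,0,0,0]'>/dev/null && ck && python3 -m inch '[0,0,0.05,0,0,0,0]'>/dev/null && ck && python3 -m inch '[0,0,0.05,0,0,0,0]'>/dev/null && ck && python3 -m inch '[0,0,0.05,0,0,0,0]'>/dev/null && ck && python3 -m inch '[0,0,0.05,0,0,0,0]'>/dev/null && ck && python3 -m inch '[0,0,0.05,0,0,0,0]'>/dev/null && ck && python3 -m inch '[0,0,0.05,0,0,0,0]'>/dev/null && ck && python3 -m inch '[0,0,0.05,0,0,0,0]'>/dev/null && ck
```

```text
17.275 0.1008 [-3.1  3.7  8.3]
17.4 0.1005 [-2.5  2.6 10.9]
17.525 0.0999 [-2.1  5.   8. ]
17.65 0.0989 [-1.3  4.   4.5]
17.775 0.0986 [-2.5  3.1  7.4]
17.9 0.0982 [-1.2  3.9  7.6]
18.025 0.0979 [-2.5  4.1 10.6]
18.15 0.0974 [-2.5  3.7  9.4]
18.275 0.097 [-2.5  3.7  8.8]
18.4 0.0966 [-3.5  2.2  9.4]
```

```bash
ck(){ python3 ck.py; }
python3 -m inch '[0,0,0.05,0,0,0,0]'>/dev/null && ck && python3 -m inch '[0,0,0.05,0,0,0,0]'>/dev/null && ck && python3 -m inch '[0,0,0.05,0,0,0,0]'>/dev/null && ck && python3 -m inch '[0,0,0.05,0,0,0,0]'>/dev/null && ck && python3 -m inch '[0,0,0.05,0,0,0,0]'>/dev/null && ck && python3 -m inch '[0,0,0.05,0,0,0,0]'>/dev/null && ck
```

```text
18.525 0.0958 [-2.1  3.5  6.7]
18.65 0.0949 [-1.1  5.1  5. ]
18.775 0.0946 [-3.1  4.9  8.9]
18.9 0.0943 [-2.1  5.2 12.2]
```

```bash
sed -i 's/>11/>14/' ck.py; ck(){ python3 ck.py; }
python3 -m inch '[0,0,0.03,0,0,0,0]'>/dev/null && ck && python3 -m inch '[0,0,0.03,0,0,0,0]'>/dev/null && ck && python3 -m inch '[0,0,0.03,0,0,0,0]'>/dev/null && ck && python3 -m inch '[0,0,0.03,0,0,0,0]'>/dev/null && ck && python3 -m inch '[0,0,0.03,0,0,0,0]'>/dev/null && ck && python3 -m inch '[0,0,0.03,0,0,0,0]'>/dev/null && ck
```

```text
19.025 0.0943 [-3.5  5.8 13.2]
19.15 0.0943 [-4.4  5.9 17.3]
```

```bash
python3 -m inch '[0,0,0,0,0,0,0,0,0,0,0,0,0,0,0,0,0,0,0,0,0]'; python3 ck.py
python3 - <<'E'
from h import *
im,d=ctrl.camera("side")
cv2.imwrite("pics/l5.png",cv2.resize(im[190:250,330:390],None,fx=9,fy=9,interpolation=2)[...,::-1])
E
```

```text
time_s: 19.52
ee_pos: [0.5403, -0.1751, 0.0943]
eef_rot: [3.141, -0.001, 0.242]
force: [-3.7, 5.0, 13.6]
grip_width: 0.0189
19.525 0.0943 [-3.7  5.  13.6]
```

View pics/l5.png

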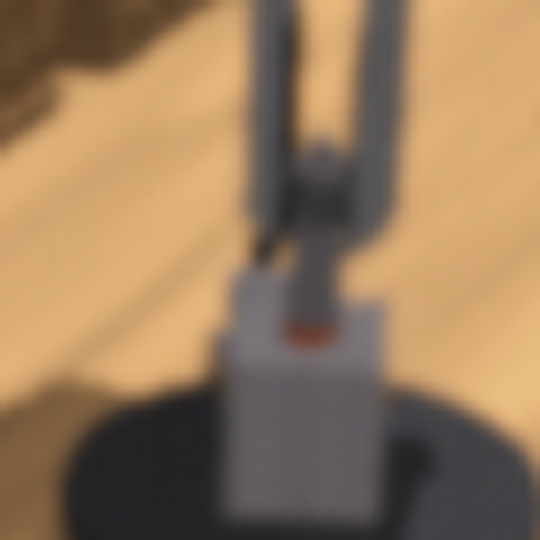

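```bash
python3 -m inch '[0,0,0.02,0,0,0,0]' >/dev/null; python3 ck.py;  python3 -m inch '[0,0,0,0,0,0,0]' >/dev/null; python3 ck.py; python3 -m inch '[0,0,0,0,0,0,0]' >/dev/null; python3 ck.py;python3 -m inch '[0,0,0,0,0,0,0]' >/dev/null; python3 ck.py
```

```text
19.7 0.0943 [-4.6  5.8 18. ]
19.825 0.0943 [-5.   5.6 16.1]
19.95 0.0943 [-4.4  5.9 16.1]
20.075 0.0943 [-5.   5.7 16.1]
```

```bash
python3 -m inch '[0,0,0,0,0,0,0.2,0,0,0,0,0,0,0.4,0,0,0,0,0,0,0.5,0,0,0,0,0,0,0.5,0,0,0,0,0,0,0.5]'; python3 -m inch '[0,0,-1,0,0,0,0.5,0,0,-2,0,0,0,0.5,0,0,-3,0,0,0,0.5,0,0,-3,0,0,0,0.5,0,0,-1.5,0,0,0,0.5,0,0,0,0,0,0.14,0,0,0,0,0,0,0.14,0,0,0,0,0,0,0.14,0,0,0,0,0,0,0.14,0,0,0,0,0,0,0.14,0,0,0,0,0,0,0.14,0,0,0,0,0,0,0.14,0,0,0,0,0,0,0.14,0,0,0,0,0,0,0.14,0,0,0,0,0,0,0.14,0]' 20; python3 -m inch '[2.6,-1.05,0,0,0,0,0,2.6,-1.05,0,0,0,0,0,2.6,-1.05,0,0,0,0,0,2.6,-1.05,0,0,0,0,0,0,0,3,0,0,0,0,0,0,2,0,0,0,0,0,0,0,0,0,0,0]'
python3 - <<'E'
from h import *
im,d=ctrl.camera("side"); im2,_=ctrl.camera("top")
e=ctrl.get_obs()["ee_pos"]; print(e); np.savez("side6.npz",im=im,d=d);np.savez("top6.npz",im=im2)
cv2.imwrite("pics/l6.png",np.hstack([cv2.resize(x,(400,450),interpolation=2) for x in(im[180:252,330:394],im2[192:264,352:416])])[...,::-1])
for p in([.573,-.1995,.0655],[.573+.028,-.1995-.064,.0655],e,[e[0],e[1],.052]): print(np.round((np.array(proj("side",p))-[330,180])*6.25),np.round((np.array(proj("top",p))-[352,192])*6.25))
for c in("side","top"):
    for l in("lever_grip","lever_pivot","post_mark"): print(c,l,[(np.array(x["centre"]),round(x["score"],2)) for x in ctrl.place_of(c,l)[:2]])
E
```

```text
time_s: 20.7
ee_pos: [0.5398, -0.1752, 0.093]
eef_rot: [-3.142, 0.0, 0.241]
force: [0.1, 0.0, -0.2]
grip_width: 0.0471
time_s: 22.58
ee_pos: [0.5397, -0.1751, 0.1978]
eef_rot: [3.141, 0.0, -1.163]
force: [-0.1, -0.3, 0.5]
grip_width: 0.0006
time_s: 23.45
ee_pos: [0.6193, -0.2533, 0.1463]
eef_rot: [3.139, 0.003, -1.159]
force: [0.1, -0.2, 0.2]
grip_width: 0.0004
[ 0.62024904 -0.25368201  0.14891947]
[173. 247.] [198. 225.]
[185. 180.] [322. 170.]
[143.  12.] [326. 112.]
[138. 205.] [299. 136.]
side lever_grip [(array([359.8, 248.9]), 0.65), (array([361.7, 213.1]), 0.4)]
side lever_pivot [(array([356.2, 223.8]), 0.97)]
side post_mark []
top lever_grip []
top lever_pivot [(array([383.1, 226.7]), 0.65)]
top post_mark [(array([377.2, 235.6]), 0.5)]
```

View pics/l6.png

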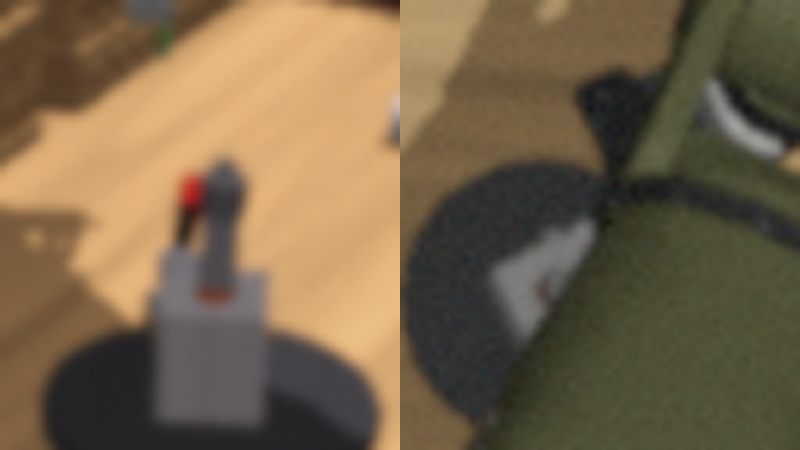

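```bash
python3 -m inch '[0,0,2.5,0,0,0,0,0,0,2.5,0,0,0,0,0,0,2,0,0,0,0]'; python3 -m inch '[0,0,1,0,0,0,0,0,0,0.5,0,0,0,0]';python3 -m inch '[0,0,0.5,0,0,0,0,0,0,0.5,0,0,0,0,0,0,0,0,0,0,0]'
```

```text
time_s: 24.22
ee_pos: [0.62, -0.2535, 0.0773]
eef_rot: [3.141, 0.0, -1.158]
force: [0.4, 0.3, 0.6]
grip_width: 0.0005
time_s: 24.48
ee_pos: [0.6202, -0.2536, 0.0631]
eef_rot: [-3.142, -0.0, -1.158]
force: [1.2, 0.1, -0.5]
grip_width: 0.0003
time_s: 24.85
ee_pos: [0.62, -0.2536, 0.053]
eef_rot: [3.141, 0.0, -1.158]
force: [-0.2, -0.0, -0.6]
grip_width: 0.0002
```

```bash
python3 -m inch '[0,0.4,0,0,0,0,0,0,0.2,0,0,0,0,0]'; python3 -m inch '[0,0.2,0,0,0,0,0]'; python3 -m inch '[0,0.2,0,0,0,0,0]'
```

```text
time_s: 25.1
ee_pos: [0.6144, -0.2562, 0.0534]
eef_rot: [-3.141, -0.0, -1.159]
force: [0.8, -1.1, -0.8]
grip_width: 0.0002
time_s: 25.22
ee_pos: [0.613, -0.2569, 0.0534]
eef_rot: [-3.141, -0.001, -1.159]
force: [3.8, 0.4, -0.8]
grip_width: 0.0005
time_s: 25.35
ee_pos: [0.6112, -0.2577, 0.0535]
eef_rot: [-3.141, -0.001, -1.159]
force: [3.4, -0.1, -0.5]
grip_width: 0.0002
```

```bash
python3 -m inch '[0.11,0.82,0,0,0,0.12,0,0.11,0.82,0,0,0,0.12,0,0.11,0.82,0,0,0,0.12,0]'; python3 -m inch '[0.11,0.82,0,0,0,0.12,0,0.11,0.82,0,0,0,0.12,0,0.11,0.82,0,0,0,0.12,0]';  python3 -m inch '[0.11,0.82,0,0,0,0.12,0,0.11,0.82,0,0,0,0.12,0]'
```

```text
time_s: 25.72
ee_pos: [0.5884, -0.2676, 0.0533]
eef_rot: [-3.141, 0.0, -1.522]
force: [3.1, 1.9, 0.9]
grip_width: 0.0008
time_s: 26.1
ee_pos: [0.5637, -0.2694, 0.0533]
eef_rot: [-3.141, 0.0, -1.883]
force: [3.0, 2.3, 0.2]
grip_width: 0.0006
time_s: 26.35
ee_pos: [0.5475, -0.2659, 0.0534]
eef_rot: [-3.141, -0.0, -2.122]
force: [1.8, -1.1, -0.0]
grip_width: 0.0003
```

```bash
python3 -m inch '[0.11,0.82,0,0,0,0.12,0,0.11,0.82,0,0,0,0.12,0]'; python3 -m inch '[0.11,0.82,0,0,0,0.12,0]';  python3 -m inch '[0.05,0.4,0,0,0,0.06,0]'
python3 - <<'E'
from h import *
o=ctrl.get_obs(); e=o["ee_pos"]; psi=o["eef_rot"][2]; x=np.array([np.cos(psi),np.sin(psi)]);y=np.array([np.sin(psi),-np.cos(psi)])
print("pivot rel tool",(np.array([.573,-.1995])-e[:2])@np.c_[x,y], "fy",o["force"][:2]@y)
E
```

```text
time_s: 26.6
ee_pos: [0.5326, -0.2585, 0.0534]
eef_rot: [-3.141, -0.001, -2.363]
force: [1.1, -3.1, 0.1]
grip_width: 0.0007
time_s: 26.72
ee_pos: [0.526, -0.2535, 0.0533]
eef_rot: [-3.141, -0.001, -2.483]
force: [0.4, -2.6, 0.1]
grip_width: 0.0005
time_s: 26.85
ee_pos: [0.5231, -0.2505, 0.0534]
eef_rot: [-3.141, -0.001, -2.541]
force: [-0.6, -3.2, -0.8]
grip_width: 0.0005
pivot rel tool [-0.07001877  0.01392568] fy -2.3068766221688053
```

```bash
python3 -m inch '[0.02,0.3,0,0,0,0.04,0]'|grep -E "pos|rot|force"; python3 -m inch '[0,0.2,0,0,0,0.03,0]'|grep -E "pos|rot|force";  python3 -m inch '[0,0.15,0,0,0,0.02,0]'|grep -E "pos|rot|force"; python3 -m inch '[0,0.1,0,0,0,0.0,0]'|grep -E "pos|rot|force"
```

```text
ee_pos: [0.5213, -0.2482, 0.0533]
eef_rot: [-3.141, -0.001, -2.58]
force: [-0.8, -3.2, 0.1]
ee_pos: [0.5204, -0.2465, 0.0533]
eef_rot: [-3.141, -0.0, -2.61]
force: [0.5, -3.5, 0.1]
ee_pos: [0.5197, -0.245, 0.0532]
eef_rot: [-3.141, -0.0, -2.629]
force: [-0.2, -2.9, -0.8]
ee_pos: [0.5193, -0.244, 0.0532]
eef_rot: [-3.141, -0.0, -2.628]
force: [0.5, -2.5, 0.8]
```

```bash
cat > ck2.py <<'E'
from station import ctrl
import sys,numpy as np;o=ctrl.get_obs();f=np.hypot(*o['force'][:2]);print(o['time_s'],o['ee_pos'].round(4),o['eef_rot'].round(3)[2],o['force'].round(1));sys.exit(int(f>7))
E
m(){ python3 ck2.py; }
python3 -m inch '[0,0.15,0,0,0,0.02,0]'>/dev/null && m && python3 -m inch '[0,0.15,0,0,0,0.02,0]'>/dev/null && m && python3 -m inch '[0,0.15,0,0,0,0.02,0]'>/dev/null && m && python3 -m inch '[0,0.1,0,0,0,0,0]'>/dev/null && m && python3 -m inch '[0,0.1,0,0,0,0,0]'>/dev/null && m && python3 -m inch '[0,0.1,0,0,0,0,0]'>/dev/null && m
```

```text
27.475 [ 0.5187 -0.2431  0.0532] -2.649 [  1.  -11.1  -1.3]
```

```bash
python3 -m inch '[0,-1,0,0,0,0,0,0,-2,0,0,0,0,0,0,0,-2,0,0,0,0,0,0,-4,0,0,0,0,0,0,-4,0,0,0,0,0,0,-4,0,0,0,0,0,0,-4,0,0,0,0,4,-2,0,0,0,0,0,4,-2,0,0,0,0,0,4,-2,0,0,0,0,0,4,-2,0,0,0,0,0,4,-2,0,0,0,0,0,0,0,0,0,0,0,0]'
python3 - <<'E'
from h import *
im,d=ctrl.camera("side"); im2,d2=ctrl.camera("top")
np.savez("side7.npz",im=im,d=d);np.savez("top7.npz",im=im2,d=d2)
cv2.imwrite("pics/l7.png",np.hstack([cv2.resize(x,(400,450),interpolation=2) for x in(im[180:252,330:394],im2[202:274,344:408])])[...,::-1])
W=cloud("top",d2); red=(np.hypot(W[...,0]-.54,W[...,1]+.2)<.12)&(im2[...,0]>1.8*im2[...,1])&(im2[...,0]>70)
r=W[red].mean(0); print(red.sum(),r); v=r[:2]-[.573,-.1995]; print("len",np.linalg.norm(v),"lever dir",np.arctan2(v[0],-v[1]),"q~",.47-np.arctan2(v[0],-v[1]))
for c in("side","top"):
    for l in("lever_grip","lever_pivot","post_mark"): print(c,l,[(np.array(x["centre"]),round(x["score"],2)) for x in ctrl.place_of(c,l)[:1]])
    print(proj(c,[.5405,-.1755,.066]))
E
```

```text
time_s: 29.1
ee_pos: [0.4024, -0.4537, 0.2327]
eef_rot: [3.141, 0.0, -2.652]
force: [-0.5, -0.5, 0.1]
grip_width: 0.0003
35 [ 0.51376627 -0.23189408  0.05769843]
len 0.06751304594045467 lever dir -1.0703472953765587 q~ 1.5403472953765587
side lever_grip [(array([385.2, 224.1]), 0.65)]
side lever_pivot [(array([356.9, 223.8]), 0.7)]
side post_mark [(array([365.2, 223.1]), 0.72)]
[np.float64(364.0148535000167), np.float64(225.6785360663757)]
top lever_grip [(array([396. , 248.7]), 0.53)]
top lever_pivot [(array([385. , 229.1]), 0.96)]
top post_mark [(array([374.5, 241.5]), 0.68)]
[np.float64(376.3435645784809), np.float64(238.21761999440037)]
```

View pics/l7.png

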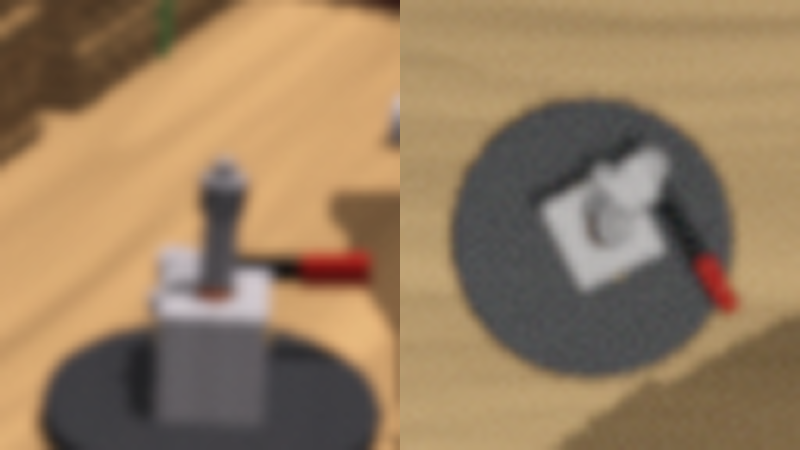

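```bash
python3 -c "
from station import ctrl
print(ctrl.hand_in())"
```

```text
the job is handed in; nothing more can be done
None
```

I pressed the ringed post home in the lamp foot, then swung the lever shut and handed the job in at about 29.5 s. The hand-in gives no verdict, so I only have my own checks to go on.

- **Post:** I took it by the collar and lowered it into the hole. It got past the shoes with less push than the text gives: I read about 5 to 7 N there, not 10 to 15 N. The readings come only at the end of each call, so they may have missed the peak.
- **Pressing home:** The drag was about 5 to 9 N below the shoes. The tool then stopped dropping while the reading climbed. It held steady at about 16 N, with a highest reading of 18 N, and the lever was still open. The hole's bottom worked out at about 48 mm below the mouth, within the 44 to 50 mm given. There was also about 7 N of sideways load, which went away when I let go.
- **Lever:** It turned at about 3 N until the force jumped to about 11 N at its stop. The last top picture gives about 1.54 rad, and the lever lies along the block's side. The stop is at 1.5 rad, so that figure is slightly high, from the rough foot angle I used.
- **Last pictures:** The post stands upright with the block's top at the orange ring, and the arm is well clear. The networks' `post_mark` points differed from the expected spot by 1 to 3 pixels (up to about 1 cm). I went by the picture and the force instead.
- **Not checked:** I did not re-measure the spare, the driver and the other items. No unexpected contact showed up in the force readings.

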